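# Present a ladle blank to the indexed carving stand

## Robot

A 6-joint arm with a two-finger parallel gripper is mounted at the origin on the work surface. World frame = base frame: x ahead of the robot, y to its left, z up, the work surface at z = 0. Lengths are in m, angles in rad, forces in N, time in s.
With the tool pointing down it reaches from about 0.35 to 0.975 m from the base axis. Payload 4.9 kg.
Tool frame: the origin (TCP) lies on the centre line of the jaws, within the pads' length; the fingertips stand 8 mm ahead of it and the grasp point (between the pads) lies 11 mm behind it (ctrl.nose_length is the z of the fingertips in the tool frame, in m); z points along the fingers, y is the line along which they close (so a half turn about z gives the same grasp; the last joint's range is limited). The gripper opens to 85 mm and grips with 20 to 120 N. Pads are 22 mm wide; open, the fingers measure 114 mm over their backs; the gripper's body (76 mm by 85 mm) begins 54 mm behind the grasp point. The pads swing forward as they close: fully open they stand 13 mm farther back than shut.
Start: joints at [1.195, 0.053, 1.613, -0, 1.476, -0.119], TCP at [0.159, 0.604, 0.215] pointing down, gripper open.
Joint ranges: [-3.01, 3.01], [-1.01, 2.22], [0.06, 2.58], [-1.02, 4.17], [0.09, 2.62], [-3.14, 3.14]. Speed limits (rad/s): [2.57, 2.57, 3.14, 3.14, 3.14, 3.14].

## Interface

Orientations are given as [roll, pitch, yaw] about the fixed x, y, z axes, in that order (R = Rz(yaw) Ry(pitch) Rx(roll)).
In Python, from rig import ctrl gives the robot as it stands. The module is installed in compiled form; this text tells all that it offers.
- The arm moves only by the shell command python3 -m jog 'ROWS'. ROWS is JSON, a list of rows, each an object with "fingers": the opening, from -1 (shut) to 1 (fully open); "xyz": the shift along the tool's x, y, z in cm, a list of three; "dr": the turn, a rotation vector about the tool's x, y, z in rad, a list of three. A call has 1 to 8 rows; each row shifts and turns the commanded pose from where the row before left it, along the tool's axes as they then stand; what a row does not reach is not made up. A row lasts 1/12 s, in which the tool goes at most 41.7 mm and 7.16 degrees, less where a joint would pass 70% of its speed; a pose out of reach is approached as far as the arm can. A call with a gripper value outside its range is refused whole. The fingers move at their own pace and stop on an object; the grip force is fixed at half the most. Time passes only in rows, so rows that do not move let the fingers close. It gives the time, the measured TCP pose, the force, the opening and the grip force at its end, in the units of the state.
- ctrl.state(): the state, without advancing time (a new reading comes with each control period).
- ctrl.camera(name): name is "scene" or "top"; returns the picture (384x512x3 uint8, blue, green, red); there is no depth.
- ctrl.camera_info(name): a dict with "mtx" (3x3 intrinsics, pixels), "R" (3x3) and "t" (3): a world point X has camera coordinates R X + t. Camera axes: x right, y down, z forward; pixel columns grow to the right and rows downward; lengths in m; the calibration is good to about 2 mm. A picture is of the moment at which its call begins. camera_info takes no time and is no camera call.
- ctrl.sign_off(): hands the job in; it is judged then, once.
The state is a dict: "clock": time; "joints": joint angles; "joint_vel": joint speeds; "joint_efforts": joint torques, N m; "tool_pos": TCP position; "tool_rot": TCP orientation; "force": force on the tool from outside, world axes, zero at the start; "wrist_torque": the same for the moment, N m; "opening": opening from 0.0 (shut) to 1.0 (fully open); "gripper_force": force on a finger pad.
Only numpy, scipy, OpenCV 4.12 (cv2) and the standard library are available. Lean on these libraries where they do the work, as an engineer would, in place of code of your own. Each camera call takes 0.05 s, during which the arm holds its last target. There are 200 camera calls.

## Task

Turn the head of the carving stand to 75 on its scale and let go of it. Then pick up the roughed-out wooden ladle by its balance point, not by its middle, and hold it level with its round bowl centred over the stand's glue block, about 4 cm clear of it, and its handle pointing the same way as the head's pointer. Keep it level all the way, disturb nothing else, and finish still holding it there, so that I can lay the glue paper on the block.

Things in the scene. Friction and masses are not known exactly. Their poses are not given: they have to be found in the camera images.
- head (a joint): Angle of the turning head of the carving stand, rad: 0 with its pointer at the mark 0, 1.309 at the mark 75; grows counter-clockwise seen from above (range -0.13 to 1.83). A spring ball clicks it into a notch every 15 degrees (0.262 rad). It starts at 0, 15 or 30, needs about 0.2 N m to turn over a notch, runs into the nearest notch and stays there when let go.
- sleeve (a point): On the head's vertical axis, 58 mm above the bench, within its knurled round steel sleeve: 60 mm across, from 37 to 75 mm above the bench, the place to grip the head from above (across any diameter) and turn it. Turns with the head; x axis along its pointer, z up. The small black pointer sticks out 8 mm from the sleeve's foot, 2 mm above the scale.
- block_top (a point): Centre of the upper face of the round plywood glue block (54 mm across, 13 mm thick) screwed on top of the sleeve; 88 mm above the bench, on the head's vertical axis. Turns with the head; x axis along the head's pointer, z up. A dark line on the face runs from the centre to the rim on the pointer's side.
- scale_zero (a point): The mark 0 of the stand's fixed scale, 41.5 mm out from the stand's axis, 36 mm above the bench; x axis from the stand's axis to this mark, z up. The scale is a flat aluminium ring round the sleeve, 124 mm across, its face 37 mm above the bench, with black marks and numerals every 15 degrees, 0 to 90 counter-clockwise.
- stand: The carving stand: grey cast foot, 136 mm across, fixed to the bench, with the scale ring and the turning head on it; origin on its axis at the bench top, x axis towards the mark 0, z up.
- ladle_balance (a point): Balance point of the ladle blank, on its handle's centre line, 30 mm above its underside: 82 mm from the bowl's centre, 40 mm past the bowl's rim, 46 mm nearer the bowl than the middle of the whole length. x axis along the handle, away from the bowl, z up when level. Handle here: square, 28 mm wide, from 16 to 44 mm above the underside; bare for 24 mm towards the bowl, 190 mm the other way.
- ladle_bowl (a point): Centre of the flat underside of the ladle's bowl; axes as ladle_balance, which lies 81.7 mm along x and 30 mm up from here. The bowl is solid, round, 84 mm across and 44 mm high, its top flush with the handle's.
- ladle_tip (a point): Centre of the turned-down foot at the far end of the ladle's handle (26 x 28 mm, 44 mm high), 284 mm along x from the bowl's centre, 22 mm above the underside.
- ladle: The ladle blank: roughed out in light wood, 0.25 to 0.42 kg, 339 mm long, a round bowl and a straight square handle. Starts lying level on the bench on its bowl and the foot at the handle's end. Origin at its underside, straight below the balance point; x axis along the handle, away from the bowl.
- mallet: Bystander: wooden joiner's mallet lying flat, 291 x 120 x 58 mm; origin under its middle, head towards +x.
- gouge: Bystander: carving gouge with wooden handle, 255 mm long, 26 mm thick, lying; origin under its ferrule, blade towards +x.
- chisel: Bystander: carving chisel, the same size with a narrower blade; origin under its ferrule, blade towards its +x.
- sanding_block: Bystander: cork sanding block 100 x 50 x 34 mm; origin under its centre.
- offcut: Bystander: offcut of light wood 75 x 42 x 30 mm; origin under its centre.
- stain_tin: Bystander: round tin 70 mm across, 85 mm high; origin under its centre.
- tape_measure: Bystander: black tape measure 70 x 36 x 64 mm, standing; origin under its centre.
- glue_bottle: Bystander: white glue bottle 62 mm across, 185 mm high; origin under its centre.
Not all that is in view belongs to the job. What is meant by the stand is not red, and is the smaller of those in its own colour.

How it is judged:
On the way, in this order (a step that is already met when the one before it is completed fails the run):
1. the head clicked in at 75 and let go, the ladle still lying on the bench (value of joint head between 1.25 and 1.37 rad and contact force between head and the fingers below 0.1 N and height (world z) of ladle below 0.01 m), for 0.2 s.
2. the ladle lifted clear of the bench, level, held at its balance point (height (world z) of ladle_bowl above 0.03 m and height (world z) of ladle_tip above 0.052 m and angle between ladle's own z axis and vertical below 0.14 rad and contact force between ladle and the fingers above 1 N and x of the grasp point in the frame of ladle_balance between -0.02 and 0.02 m), for 0.2 s.
At the end, for the whole second after the job is handed in: Head at 75 (within 3.5 degrees), untouched. Ladle at rest in the fingers, gripped within 20 mm of its balance point, level within 5 degrees, bowl underside 25 to 60 mm above the glue block, centred within 15 mm, handle within 7 degrees of the pointer; it does not touch the stand (value of joint head between 1.25 and 1.37 rad and horizontal distance between ladle_bowl and block_top below 0.015 m and z of ladle_bowl in the frame of block_top between 0.025 and 0.06 m and angle between ladle's own z axis and vertical below 0.09 rad and angle between the x axis of ladle_balance and the x axis of block_top, either way round below 0.12 rad and x of ladle_tip in the frame of block_top above 0.2 m and contact force between ladle and the fingers above 1 N and x of the grasp point in the frame of ladle_balance between -0.02 and 0.02 m and contact force between ladle and stand below 0.05 N and contact force between stand and the fingers below 0.05 N and linear speed of ladle below 0.03 m/s and angular speed of ladle below 0.15 rad/s); the arm keeps its last pose, push and grip.
It fails at once if the ladle tipped more than 14 degrees (angle between ladle's own z axis and vertical above 0.25 rad).
It fails at once if a bystander was shifted by more than 25 mm (distance of any of mallet, gouge, chisel, sanding_block, offcut, stain_tin, tape_measure, glue_bottle from where it was at the start of the episode above 0.025 m).
It also fails if it takes over 67 s, if anything falls off the work surface, if the arm or the gripper's body presses on something with over 40 N, if the wrist force passes 120 N, or if a joint passes its speed limit or range.

## Working session

There is one attempt and no reset: what is moved stays moved. The work goes in short steps, Python scripts to look and compute and a shell command to move; the robot and the scene stay as the last step left them, time stands still between calls to the robot, and variables do not carry over. Pictures are saved under pics/ and viewed, at most 10 in all, crops included, and the job is handed in when it is done.

```bash
mkdir -p pics
python3 - <<'E'
from rig import ctrl
import cv2,numpy as np
for n in("scene","top"):
    cv2.imwrite(f"pics/{n}0.png",cv2.resize(ctrl.camera(n),(800,600),interpolation=cv2.INTER_CUBIC))
    i=ctrl.camera_info(n);print(n,i["mtx"].tolist(),(-i["R"].T@i["t"]).round(3),i["R"].round(3).tolist())
print(ctrl.state(),ctrl.nose_length)
E
```

```text
scene [[429.0992860615511, 0.0, 259.87635604028236], [0.0, 429.0992860615511, 187.2436901902187], [0.0, 0.0, 1.0]] [ 0.969 -0.493  1.023] [[0.737, 0.676, -0.004], [0.543, -0.595, -0.592], [-0.402, 0.435, -0.806]]
top [[367.3988745344083, 0.0, 257.80995772714886], [0.0, 367.3988745344083, 198.3087736991455], [0.0, 0.0, 1.0]] [0.462 0.011 1.166] [[-0.021, -1.0, -0.003], [-0.998, 0.021, -0.052], [0.052, 0.002, -0.999]]
{'clock': 0.1, 'joints': array([ 1.19498823e+00,  5.33063873e-02,  1.61415029e+00, -3.12567115e-05,
        1.47603430e+00, -1.18971208e-01]), 'joint_vel': array([-0.0013863 , -0.00070282, -0.00473684, -0.00162897, -0.00013912,
        0.000127  ]), 'joint_efforts': array([-1.23297345e-04, -3.94901383e+01, -3.71365607e+01, -1.62516071e-04,
        3.88324013e-03, -5.82368202e-06]), 'tool_pos': array([0.15853231, 0.6039363 , 0.21338019]), 'tool_rot': array([-3.13970405e+00, -1.94422810e-04,  2.88475857e+00]), 'force': array([-0.16803269, -0.49800616, -0.26001116]), 'wrist_torque': array([-0.0095167 ,  0.01868206,  0.0067584 ]), 'gripper_force': 0.0, 'opening': 0.9990933501873146} 0.008
```

View pics/top0.png

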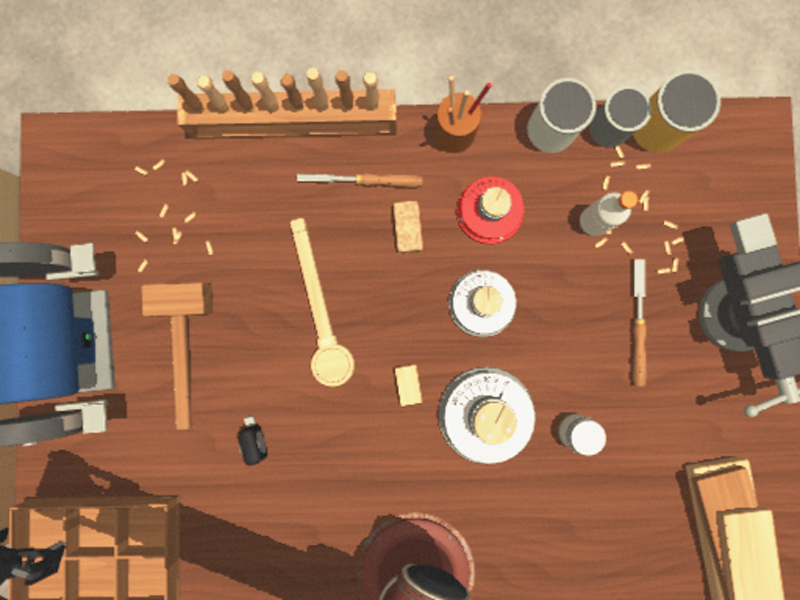

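View pics/scene0.png

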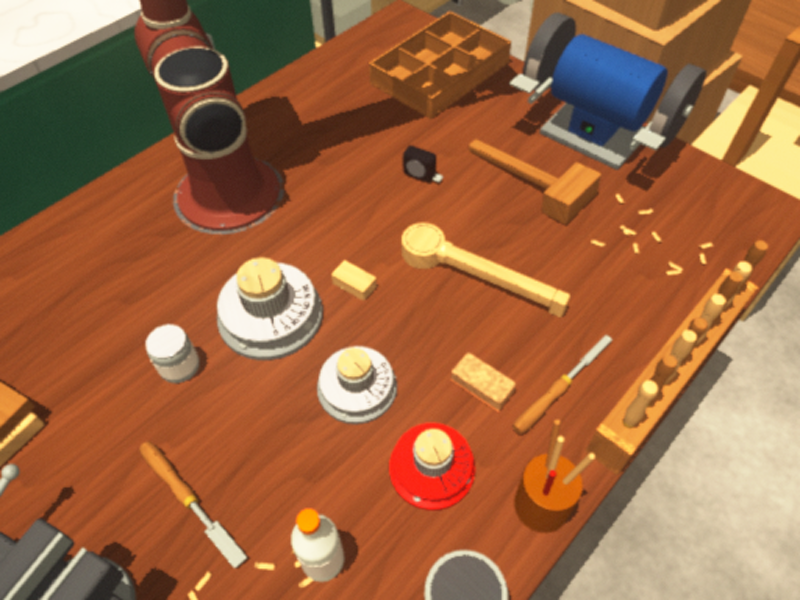

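The stand is the smaller white one, at (483,302) in the top view, with the ladle bowl at (332,365) and its foot at (297,222). Next I'll measure both.

```bash
cat > h.py <<'E'
from rig import ctrl
import cv2,numpy as np
def ray(cam,uv,z):
    i=ctrl.camera_info(cam);R=i["R"];c=-R.T@i["t"]
    d=R.T@np.linalg.inv(i["mtx"])@np.array([uv[0],uv[1],1.]);return (c+d*(z-c[2])/d[2])[:2]
def proj(cam,X):
    i=ctrl.camera_info(cam);p=i["mtx"]@(i["R"]@np.array(X)+i["t"]);return p[:2]/p[2]
E
python3 - <<'E'
from h import *
for n,(u,v,w,h_) in {"top":(284,168,52,52),"scene":(200,215,60,60)}.items():
    im=ctrl.camera(n);cv2.imwrite(f"pics/{n}_raw.png",im)
    c=cv2.resize(im[v:v+h_,u:u+w],None,fx=10 if n=="top" else 9,fy=10 if n=="top" else 9,interpolation=cv2.INTER_CUBIC);cv2.imwrite(f"pics/{n}_crop.png",c)
im=cv2.imread("pics/top_raw.png");hsv=cv2.cvtColor(im,cv2.COLOR_BGR2HSV)
for p in((212,233),(205,190),(311,193),(300,193),(240,220)):print(p,hsv[p[1],p[0]])
m=((hsv[...,0]>14)&(hsv[...,0]<30)&(hsv[...,2]>150)&(hsv[...,1]>60)).astype(np.uint8)
n,l,s,c=cv2.connectedComponentsWithStats(m)
for k in range(1,n):
    if s[k,4]>60:print(s[k],c[k].round(1))
    if s[k,4]>60 and 180<c[k][0]<230 and 140<c[k][1]<250:
        ys,xs=np.nonzero(l==k)
        P=np.array([ray("top",(x,y),.044) for x,y in zip(xs,ys)])
        print("ext",P.min(0),P.max(0))
        mm=(l==k).astype(np.uint8)*255;mo=cv2.morphologyEx(mm,cv2.MORPH_OPEN,cv2.getStructuringElement(cv2.MORPH_ELLIPSE,(17,17)))
        by,bx=np.nonzero(mo);print("bowl px",bx.mean(),by.mean(),len(bx),ray("top",(bx.mean(),by.mean()),.044))
        hd=(l==k)&(cv2.dilate(mo,np.ones((9,9)))==0);hy,hx=np.nonzero(hd)
        H=np.array([ray("top",q,.044) for q in zip(hx,hy)]);vx=cv2.fitLine(H.astype(np.float32),2,0,.01,.01).ravel();print("line",vx,np.degrees(np.arctan2(vx[1],vx[0])))
E
```

```text
(212, 233) [ 26  75 247]
(205, 190) [ 24  91 247]
(311, 193) [ 25  79 246]
(300, 193) [ 18  32 120]
(240, 220) [ 10 145 163]
[194  43  23  23 145] [202.7  51.5]
[155  45  28  23 185] [168.5  54.9]
[228  45  28  32 191] [241.6  57.2]
[126  48  22  21 174] [135.1  56.4]
[287  48   8  21  72] [289.1  56.3]
[113  59   6  20  66] [115.1  70.1]
[308 120  19  18 249] [317.  128.4]
[398 123   9  10  71] [402.  127.1]
[252 129  18  32 454] [260.8 144.3]
[ 186  140   41  107 1365] [205.1 203.2]
ext [0.37791962 0.11235039] [0.70491636 0.23148786]
bowl px 213.06340579710144 232.67572463768116 552 [0.41851008 0.15187181]
line [0.9738154  0.22734018 0.58629036 0.19284052] 13.140527
[303 183  18  19 248] [311.4 191.8]
[253 233  17  27 343] [261. 246.]
[303 257  28  27 540] [316.4 270. ]
[443 294  39  19 178] [463.1 299.1]
[ 463  326   39   58 1786] [481.7 355.2]
```

View pics/top_crop.png

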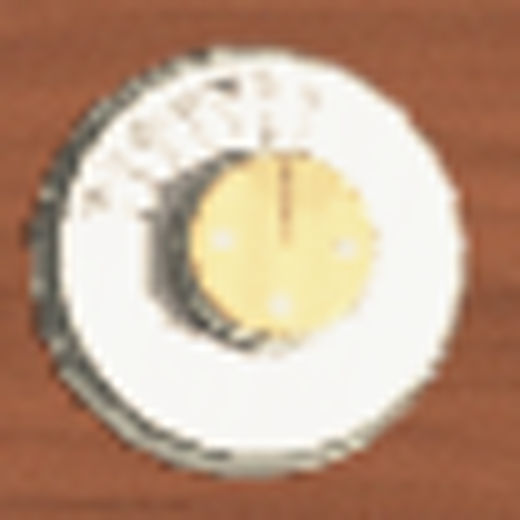

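View pics/scene_crop.png

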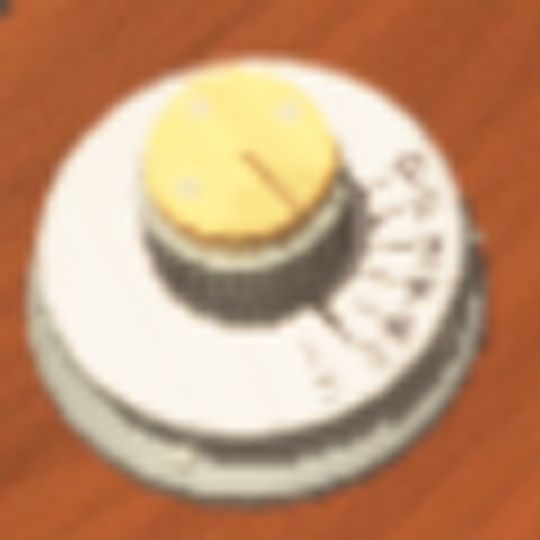

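```bash
python3 - <<'E'
from h import *
from scipy.optimize import least_squares
ims={n:cv2.imread(f"pics/{n}_raw.png") for n in("top","scene")}
# block in both
for n,(u,v) in {"top":(311,192),"scene":(227,234)}.items():
    hsv=cv2.cvtColor(ims[n],cv2.COLOR_BGR2HSV)
    m=((hsv[...,0]>14)&(hsv[...,0]<30)&(hsv[...,2]>130)&(hsv[...,1]>45)).astype(np.uint8)
    m=cv2.morphologyEx(m,cv2.MORPH_CLOSE,np.ones((5,5)))
    k,l,s,c=cv2.connectedComponentsWithStats(m);k=l[v,u];print(n,s[k],c[k],ray(n,c[k],.088))
    # white ring
    w=((hsv[...,1]<45)&(hsv[...,2]>200)).astype(np.uint8);w[:, :u-35]=0;w[:,u+35:]=0;w[:v-35]=0;w[v+45:]=0
    cs=max(cv2.findContours(w,cv2.RETR_EXTERNAL,cv2.CHAIN_APPROX_NONE)[0],key=cv2.contourArea)
    P=np.array([ray(n,q[0],.037) for q in cs])
    f=least_squares(lambda p:np.hypot(*(P-p[:2]).T)-p[2],[*P.mean(0),.06],loss="soft_l1",f_scale=.001);print(" ring",f.x)
E
cat > pol.py <<'E'
from h import *
import sys
ax=np.array(eval(sys.argv[1]));out=[]
for n in("top","scene"):
    im=cv2.imread(f"pics/{sys.argv[2]}{n}_raw.png") 
    th=np.radians(np.arange(100,-60,-.25));r=np.arange(.062,.028,-.0002)
    uv=np.array([[proj(n,(ax[0]+a*np.cos(t),ax[1]+a*np.sin(t),.037)) for t in th] for a in r],np.float32)
    o=cv2.remap(im,uv,None,cv2.INTER_CUBIC)
    o=cv2.resize(o,(640,290))
    for d in range(-60,101,20):
        x=int((100-d)*4);cv2.line(o,(x,0),(x,6),(0,0,255),1);cv2.putText(o,str(d),(min(x,610),18),0,.4,(0,0,255),1)
    out.append(o)
cv2.imwrite(f"pics/{sys.argv[2]}polar.png",np.vstack(out))
E
python3 pol.py "[0.505,-0.172]" ""
```

```text
top [302 183  20  19 281] [311.37366548 191.96441281] [ 0.53352451 -0.1444068 ]
 ring [ 0.53365573 -0.14621679  0.06018141]
scene [215 222  26  29 557] [227.19748654 235.63016158] [ 0.54318    -0.15446007]
 ring [ 0.53273266 -0.14888832  0.05820571]Traceback (most recent call last):
  File "pol.py", line 7, in <module>
    uv=np.array([[proj(n,(ax[0]+a*np.cos(t),ax[1]+a*np.sin(t),.037)) for t in th] for a in r],np.float32)
                  ~~~~^^^^^^^^^^^^^^^^^^^^^^^^^^^^^^^^^^^^^^^^^^^^^^
  File "h.py", line 7, in proj
    i=ctrl.camera_info(cam);p=i["mtx"]@(i["R"]@np.array(X)+i["t"]);return p[:2]/p[2]
ValueError: time passes only in moves, steps and waits
```

```bash
sed -i 's/^import cv2,numpy as np/import cv2,numpy as np\nI={n:ctrl.camera_info(n) for n in("top","scene")}/;s/ctrl.camera_info(cam)/I[cam]/' h.py
sed -n 1,4p h.py; python3 pol.py "[0.5335,-0.1465]" ""
```

```text
from rig import ctrl
import cv2,numpy as np
I={n:ctrl.camera_info(n) for n in("top","scene")}
def ray(cam,uv,z):
```

View pics/polar.png

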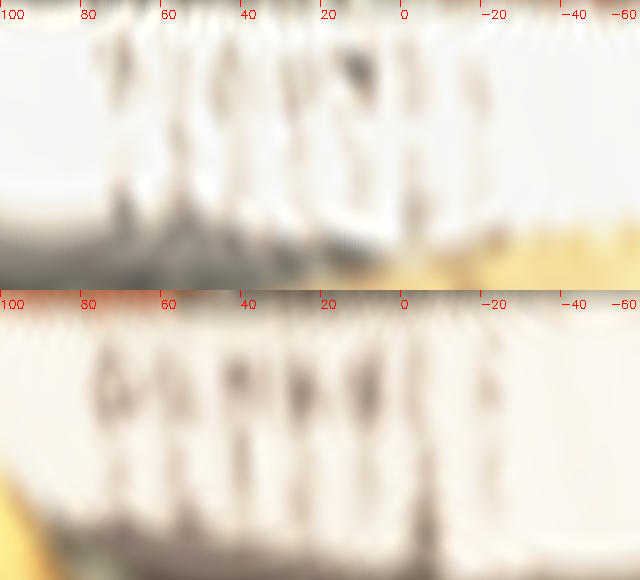

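The scale marks sit at world yaw of about −20° (0) to 70° (90), and the pointer is at −5°, so it reads 15. The target yaw is 55°, which is a +60° turn. The axis is at (0.533, −0.147). The ladle bowl is at (0.4185, 0.152) with yaw 13.4°, which puts the balance point at about (0.498, 0.1705). I'll move over the stand first.

```bash
cat > to.py <<'E'
from rig import ctrl
import sys,numpy as np
from scipy.spatial.transform import Rotation as Ro
s=ctrl.state();p=s["tool_pos"];R=Ro.from_euler("xyz",s["tool_rot"])
t=np.array(eval(sys.argv[1]));G=Ro.from_euler("xyz",[np.pi,0,np.radians(t[3])])
print("cm tool",(R.inv().apply(t[:3]-p)*100).round(2),"cm in goal frame",(G.inv().apply(t[:3]-p)*100).round(2),"rotvec",(R.inv()*G).as_rotvec().round(3),"pos",p.round(4),"yaw",np.degrees(s["tool_rot"][2]).round(2),"F",s["force"].round(1),"M",s["wrist_torque"].round(2),"op",round(s["opening"],3),round(s["gripper_force"],1),"t",s["clock"],"q",s["joints"].round(2))
E
python3 -m jog '[{"fingers":1,"xyz":[-2.6,-3,0],"dr":[0,0,0]},{"fingers":1,"xyz":[-2.6,-3,0],"dr":[0,0,0]},{"fingers":1,"xyz":[-2.6,-3,0],"dr":[0,0,0]},{"fingers":1,"xyz":[-2.6,-3,0],"dr":[0,0,0]},{"fingers":1,"xyz":[-2.6,-3,0],"dr":[0,0,0]},{"fingers":1,"xyz":[-2.6,-3,0],"dr":[0,0,0]},{"fingers":1,"xyz":[-2.6,-3,0],"dr":[0,0,0]},{"fingers":1,"xyz":[-2.6,-3,0],"dr":[0,0,0]}]'
python3 -m jog '[{"fingers":1,"xyz":[-2.6,-3,0],"dr":[0,0,0]},{"fingers":1,"xyz":[-2.6,-3,0],"dr":[0,0,0]},{"fingers":1,"xyz":[-2.6,-3,0],"dr":[0,0,0]},{"fingers":1,"xyz":[-2.6,-3,0],"dr":[0,0,0]},{"fingers":1,"xyz":[-2.6,-3,0],"dr":[0,0,0]},{"fingers":1,"xyz":[-2.6,-3,0],"dr":[0,0,0]},{"fingers":1,"xyz":[-2.6,-3,0],"dr":[0,0,0]},{"fingers":1,"xyz":[-2.6,-3,0],"dr":[0,0,0]}]'
python3 to.py "[.533,-.147,.2,165.3]"
```

```text
clock: 0.87
tool_pos: [0.2991, 0.3178, 0.2143]
tool_rot: [3.141, 0.0, 2.886]
force: [0.8, 0.3, 0.4]
opening: 0.992
gripper_force: 0.0
clock: 1.53
tool_pos: [0.4395, 0.0325, 0.2146]
tool_rot: [3.141, 0.001, 2.884]
force: [0.4, 0.6, 0.1]
opening: 1.0
gripper_force: 0.0
cm tool [-13.61 -14.99   1.47] cm in goal frame [-13.6  -14.99   1.46] rotvec [ 0.     0.001 -0.001] pos [0.4395 0.0325 0.2146] yaw 165.26 F [0.4 0.6 0.1] M [ 0.03 -0.02 -0.01] op 1.0 0.0 t 1.5333 q [-0.1  -0.41  2.02  0.    1.53 -1.41]
```

```bash
python3 -m jog '[{"fingers":1,"xyz":[-2.72,-3,0],"dr":[0,0,0]},{"fingers":1,"xyz":[-2.72,-3,0],"dr":[0,0,0]},{"fingers":1,"xyz":[-2.72,-3,0],"dr":[0,0,0]},{"fingers":1,"xyz":[-2.72,-3,0],"dr":[0,0,0]},{"fingers":1,"xyz":[-2.72,-3,0],"dr":[0,0,0]},{"fingers":1,"xyz":[0,0,3.5],"dr":[0,0,0]},{"fingers":1,"xyz":[0,0,3.5],"dr":[0,0,0]},{"fingers":1,"xyz":[0,0,0],"dr":[0,0,0]}]'
python3 to.py "[.533,-.147,.056,165.3]"
python3 - <<'E'
from h import *
im=ctrl.camera("scene");cv2.imwrite("pics/s2.png",cv2.resize(im[170:300,150:320],None,fx=4,fy=4,interpolation=cv2.INTER_CUBIC))
E
```

```text
clock: 2.2
tool_pos: [0.5279, -0.1439, 0.1363]
tool_rot: [3.14, -0.014, 2.883]
force: [-1.6, 0.6, -0.7]
opening: 1.002
gripper_force: 0.0
cm tool [-0.68 -0.19  8.03] cm in goal frame [-0.57 -0.17  8.03] rotvec [ 0.002 -0.014 -0.002] pos [ 0.5279 -0.1439  0.1363] yaw 165.2 F [-1.6  0.6 -0.7] M [ 0.04 -0.01 -0.01] op 1.002 0.0 t 2.2 q [-0.4  -0.06  1.86  0.    1.36 -1.71]
```

View pics/s2.png

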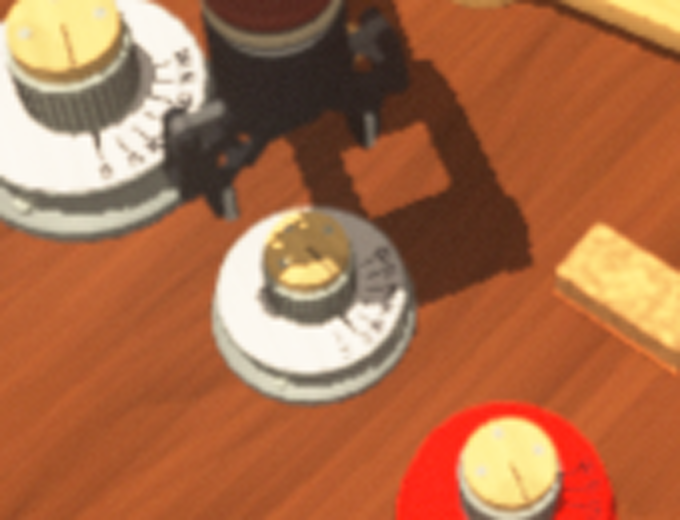

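```bash
python3 -m jog '[{"fingers":1,"xyz":[0,0,0],"dr":[0,0,0]},{"fingers":1,"xyz":[0,0,0],"dr":[0,0,0]}]'
python3 to.py "[.533,-.147,.056,165.3]"
python3 - <<'E'
from h import *
p=ctrl.state()["tool_pos"]
for z in(.128,.141):
  for d in(-.043,0,.043):
    q=proj("scene",(p[0]+d*.254,p[1]+d*.967,z));print(z,d,((q-[150,170])*4).round())
print("blk",(proj("scene",(.533,-.147,.088))-[150,170])*4, "big",ray("top",(316.4,270),.12))
E
```

```text
clock: 2.42
tool_pos: [0.5339, -0.1452, 0.1472]
tool_rot: [-3.141, 0.004, 2.885]
force: [0.6, 0.1, 1.1]
opening: 1.0
gripper_force: 0.0
cm tool [ 0.07 -0.19  9.12] cm in goal frame [ 0.04 -0.2   9.12] rotvec [-0.001  0.004  0.   ] pos [ 0.5339 -0.1452  0.1472] yaw 165.33 F [0.6 0.1 1.1] M [ 0.02 -0.04  0.01] op 1.0 0.0 t 2.4167 q [-0.4  -0.07  1.85 -0.    1.36 -1.71]
0.128 -0.043 [243. 244.]
0.128 0 [305. 211.]
0.128 0.043 [365. 179.]
0.141 -0.043 [241. 233.]
0.141 0 [303. 200.]
0.141 0.043 [364. 167.]
blk [305.76175377 245.3566102 ] big [ 0.31054578 -0.14772992]
```

```bash
python3 -m jog '[{"fingers":1,"xyz":[0,-0.15,2.5],"dr":[0,0,0]},{"fingers":1,"xyz":[0,0,2.2],"dr":[0,0,0]},{"fingers":1,"xyz":[0,0,2],"dr":[0,0,0]},{"fingers":1,"xyz":[0,0,1.6],"dr":[0,0,0]},{"fingers":1,"xyz":[0,0,0.8],"dr":[0,0,0]},{"fingers":1,"xyz":[0,0,0],"dr":[0,0,0]},{"fingers":1,"xyz":[0,0,0],"dr":[0,0,0]},{"fingers":1,"xyz":[0,0,0],"dr":[0,0,0]}]'
python3 to.py "[.533,-.147,.056,165.3]"
python3 -m jog '[{"fingers":0.5,"xyz":[0,0,0],"dr":[0,0,0]},{"fingers":0.4,"xyz":[0,0,0],"dr":[0,0,0]},{"fingers":0.4,"xyz":[0,0,0],"dr":[0,0,0]},{"fingers":0.4,"xyz":[0,0,0],"dr":[0,0,0]},{"fingers":0.3,"xyz":[0,0,0],"dr":[0,0,0]},{"fingers":0.3,"xyz":[0,0,0],"dr":[0,0,0]}]'
python3 to.py "[.533,-.147,.056,165.3]"
```

```text
clock: 3.08
tool_pos: [0.5338, -0.147, 0.0559]
tool_rot: [-3.141, 0.004, 2.885]
force: [0.2, -0.1, 0.1]
opening: 0.996
gripper_force: 0.0
cm tool [ 0.08 -0.02 -0.01] cm in goal frame [ 0.08 -0.02 -0.01] rotvec [-0.001  0.004  0.   ] pos [ 0.5338 -0.147   0.0559] yaw 165.31 F [ 0.2 -0.1  0.1] M [ 0.02 -0.06  0.01] op 0.996 0.0 t 3.0833 q [-0.4   0.03  1.91 -0.    1.19 -1.72]
clock: 3.58
tool_pos: [0.5328, -0.1467, 0.0543]
tool_rot: [-3.142, 0.001, 2.885]
force: [-0.0, 1.1, 3.3]
opening: 0.646
gripper_force: 1.9
cm tool [-0.03 -0.02 -0.17] cm in goal frame [-0.03 -0.02 -0.17] rotvec [-0.     0.001 -0.   ] pos [ 0.5328 -0.1467  0.0543] yaw 165.28 F [-0.   1.1  3.3] M [0.13 0.1  0.03] op 0.646 1.9 t 3.5833 q [-0.4   0.04  1.91  0.    1.19 -1.72]
```

```bash
python3 -m jog '[{"fingers":0.1,"xyz":[0,0,0],"dr":[0,0,0]},{"fingers":-0.2,"xyz":[0,0,0],"dr":[0,0,0]},{"fingers":-1,"xyz":[0,0,0],"dr":[0,0,0]},{"fingers":-1,"xyz":[0,0,0],"dr":[0,0,0]}]'
python3 to.py "[.533,-.147,.056,165.3]"
```

```text
clock: 3.92
tool_pos: [0.5329, -0.1465, 0.0551]
tool_rot: [3.141, 0.001, 2.885]
force: [-2.6, 1.6, 7.8]
opening: 0.602
gripper_force: 64.9
cm tool [-0.02 -0.04 -0.09] cm in goal frame [-0.02 -0.04 -0.09] rotvec [ 0.     0.001 -0.   ] pos [ 0.5329 -0.1465  0.0551] yaw 165.29 F [-2.6  1.6  7.8] M [0.3  0.38 0.04] op 0.602 64.9 t 3.9167 q [-0.4   0.04  1.91  0.    1.19 -1.72]
```

Firm grip with small side forces. Turning +60° means a negative rotation about tool z.

```bash
python3 -m jog '[{"fingers":-1,"xyz":[0,0,0],"dr":[0,0,-0.09]},{"fingers":-1,"xyz":[0,0,0],"dr":[0,0,-0.09]},{"fingers":-1,"xyz":[0,0,0],"dr":[0,0,-0.09]},{"fingers":-1,"xyz":[0,0,0],"dr":[0,0,-0.09]},{"fingers":-1,"xyz":[0,0,0],"dr":[0,0,-0.09]},{"fingers":-1,"xyz":[0,0,0],"dr":[0,0,-0.09]}]'
python3 -m jog '[{"fingers":-1,"xyz":[0,0,0],"dr":[0,0,-0.09]},{"fingers":-1,"xyz":[0,0,0],"dr":[0,0,-0.09]},{"fingers":-1,"xyz":[0,0,0],"dr":[0,0,-0.09]},{"fingers":-1,"xyz":[0,0,0],"dr":[0,0,-0.09]},{"fingers":-1,"xyz":[0,0,0],"dr":[0,0,-0.09]},{"fingers":-1,"xyz":[0,0,0],"dr":[0,0,-0.06]},{"fingers":-1,"xyz":[0,0,0],"dr":[0,0,0]},{"fingers":-1,"xyz":[0,0,0],"dr":[0,0,0]}]'
python3 to.py "[.533,-.147,.056,225.3]"
```

```text
clock: 4.42
tool_pos: [0.5329, -0.1464, 0.0551]
tool_rot: [3.142, 0.001, -2.854]
force: [-3.0, 2.1, 9.2]
opening: 0.607
gripper_force: 65.2
clock: 5.08
tool_pos: [0.5328, -0.1463, 0.0551]
tool_rot: [-3.142, 0.001, -2.348]
force: [-2.6, 2.8, 8.7]
opening: 0.601
gripper_force: 65.2
cm tool [ 0.04 -0.06 -0.09] cm in goal frame [ 0.04 -0.06 -0.09] rotvec [-0.     0.001  0.003] pos [ 0.5328 -0.1463  0.0551] yaw -134.54 F [-2.6  2.8  8.7] M [0.48 0.49 0.06] op 0.601 65.2 t 5.0833 q [-0.4   0.04  1.91  0.    1.19 -2.77]
```

```bash
python3 -m jog '[{"fingers":1,"xyz":[0,0,0],"dr":[0,0,0]},{"fingers":1,"xyz":[0,0,0],"dr":[0,0,0]},{"fingers":1,"xyz":[0,0,0],"dr":[0,0,0]},{"fingers":1,"xyz":[0,0,0],"dr":[0,0,0]},{"fingers":1,"xyz":[0,0,0],"dr":[0,0,0]},{"fingers":1,"xyz":[0,0,-2],"dr":[0,0,0]},{"fingers":1,"xyz":[0,0,-3],"dr":[0,0,0]},{"fingers":1,"xyz":[0,0,-3.5],"dr":[0,0,0]}]'
python3 -m jog '[{"fingers":1,"xyz":[0,0,0],"dr":[0,0,0.112]},{"fingers":1,"xyz":[0,0,0],"dr":[0,0,0.112]},{"fingers":1,"xyz":[0,0,0],"dr":[0,0,0.112]},{"fingers":1,"xyz":[0,0,0],"dr":[0,0,0.112]},{"fingers":1,"xyz":[0,0,0],"dr":[0,0,0.112]},{"fingers":1,"xyz":[0,0,0],"dr":[0,0,0]},{"fingers":1,"xyz":[0,0,0],"dr":[0,0,0]}]'
python3 to.py "[.498,.1705,.14,193.4]"
```

```text
clock: 5.75
tool_pos: [0.5304, -0.1458, 0.1368]
tool_rot: [3.136, -0.002, -2.349]
force: [1.0, -0.7, -0.3]
opening: 0.997
gripper_force: 0.0
clock: 6.33
tool_pos: [0.5322, -0.1465, 0.1383]
tool_rot: [3.141, -0.0, -2.906]
force: [0.5, -0.2, -1.0]
opening: 0.998
gripper_force: 0.0
cm tool [-4.09 31.62 -0.16] cm in goal frame [-4.02 31.63 -0.17] rotvec [ 0.    -0.     0.002] pos [ 0.5322 -0.1465  0.1383] yaw -166.48 F [ 0.5 -0.2 -1. ] M [ 0.04 -0.01  0.  ] op 0.998 0.0 t 6.3333 q [-0.4  -0.06  1.86 -0.    1.35 -2.21]
```

```bash
python3 -m jog '[{"fingers":1,"xyz":[-0.5,3.95,0],"dr":[0,0,0]},{"fingers":1,"xyz":[-0.5,3.95,0],"dr":[0,0,0]},{"fingers":1,"xyz":[-0.5,3.95,0],"dr":[0,0,0]},{"fingers":1,"xyz":[-0.5,3.95,0],"dr":[0,0,0]},{"fingers":1,"xyz":[-0.5,3.95,0],"dr":[0,0,0]},{"fingers":1,"xyz":[-0.5,3.95,0],"dr":[0,0,0]},{"fingers":1,"xyz":[-0.5,3.95,0],"dr":[0,0,0]},{"fingers":1,"xyz":[-0.5,3.95,0],"dr":[0,0,0]}]'
python3 -m jog '[{"fingers":1,"xyz":[0,0,0],"dr":[0,0,0]},{"fingers":1,"xyz":[0,0,0],"dr":[0,0,0]},{"fingers":1,"xyz":[0,0,0],"dr":[0,0,0]}]'
python3 to.py "[.498,.1705,.019,193.4]"
python3 - <<'E'
from h import *
for n in("top","scene"):cv2.imwrite(f"pics/b_{n}_raw.png",ctrl.camera(n))
E
python3 pol.py "[0.533,-0.147]" b_
python3 - <<'E'
import cv2,numpy as np
p=cv2.imread("pics/b_polar.png");im=cv2.imread("pics/b_scene_raw.png")
a=cv2.imread("pics/b_top_raw.png")[168:220,284:336]
top=np.hstack([cv2.resize(a,(320,320),interpolation=3),cv2.resize(im[205:285,190:270],(320,320),interpolation=3)])
cv2.imwrite("pics/b_all.png",np.vstack([top,p[290:570]]))
cv2.imwrite("pics/b_lad.png",cv2.resize(im[110:220,220:380],(800,550),interpolation=3))
E
```

```text
clock: 7.0
tool_pos: [0.4976, 0.172, 0.1387]
tool_rot: [-3.141, 0.001, -2.906]
force: [0.6, -0.1, -0.6]
opening: 0.998
gripper_force: 0.0
clock: 7.25
tool_pos: [0.498, 0.1701, 0.1384]
tool_rot: [-3.141, -0.0, -2.906]
force: [0.4, -0.0, -1.3]
opening: 0.998
gripper_force: 0.0
cm tool [-1.000e-02  4.000e-02  1.194e+01] cm in goal frame [-0.    0.04 11.94] rotvec [-0.    -0.     0.002] pos [0.498  0.1701 0.1384] yaw -166.51 F [ 0.4 -0.  -1.3] M [ 0.01  0.01 -0.01] op 0.998 0.0 t 7.25 q [ 0.19 -0.13  1.92 -0.    1.35 -1.62]
```

View pics/b_all.png

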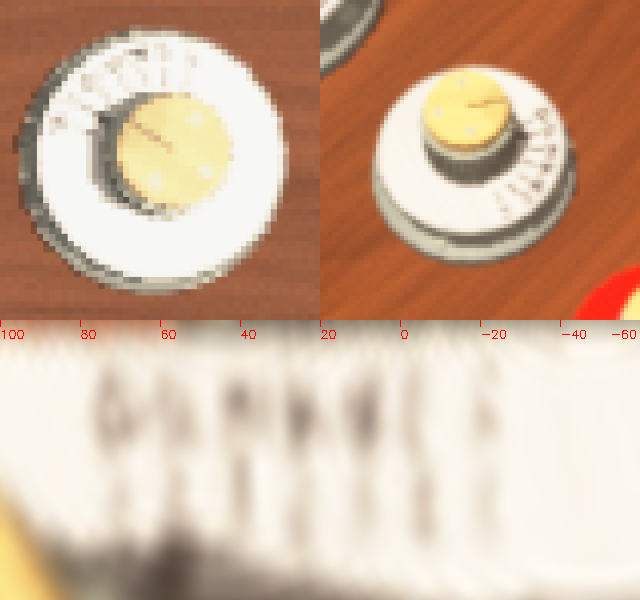

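View pics/b_lad.png

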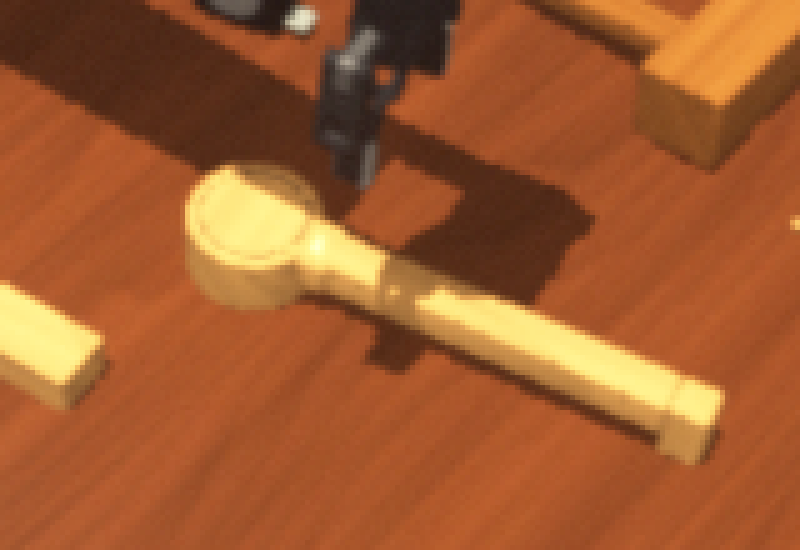

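The pointer now sits on the second mark from the end, 75 (about 56° yaw). The ladle lies undisturbed under the gripper, so I'll go down and grasp it.

```bash
python3 -m jog '[{"fingers":1,"xyz":[0,0,3],"dr":[0,0,0]},{"fingers":1,"xyz":[0,0,3],"dr":[0,0,0]},{"fingers":1,"xyz":[0,0,2.8],"dr":[0,0,0]},{"fingers":1,"xyz":[0,0,2],"dr":[0,0,0]},{"fingers":1,"xyz":[0,0,1.1],"dr":[0,0,0]},{"fingers":1,"xyz":[0,0,0],"dr":[0,0,0]},{"fingers":1,"xyz":[0,0,0],"dr":[0,0,0]}]'
python3 to.py "[.498,.1705,.019,193.4]"
python3 -m jog '[{"fingers":0.5,"xyz":[0,0,0],"dr":[0,0,0]},{"fingers":0.2,"xyz":[0,0,0],"dr":[0,0,0]},{"fingers":0,"xyz":[0,0,0],"dr":[0,0,0]},{"fingers":-0.2,"xyz":[0,0,0],"dr":[0,0,0]},{"fingers":-0.3,"xyz":[0,0,0],"dr":[0,0,0]},{"fingers":-1,"xyz":[0,0,0],"dr":[0,0,0]},{"fingers":-1,"xyz":[0,0,0],"dr":[0,0,0]},{"fingers":-1,"xyz":[0,0,0],"dr":[0,0,0]}]'
python3 to.py "[.498,.1705,.019,193.4]"
```

```text
clock: 7.93
tool_pos: [0.4985, 0.1694, 0.0197]
tool_rot: [-3.142, -0.0, -2.91]
force: [-0.6, -0.3, 0.5]
opening: 1.0
gripper_force: 0.0
cm tool [0.02 0.12 0.07] cm in goal frame [0.02 0.12 0.07] rotvec [-0.    -0.    -0.002] pos [0.4985 0.1694 0.0197] yaw -166.71 F [-0.6 -0.3  0.5] M [ 0.01 -0.    0.04] op 1.0 0.0 t 7.9333 q [ 0.19  0.03  1.99 -0.    1.13 -1.62]
clock: 8.6
tool_pos: [0.4988, 0.1707, 0.0207]
tool_rot: [3.141, 0.001, -2.908]
force: [-1.2, 2.0, 5.3]
opening: 0.301
gripper_force: 59.2
cm tool [ 0.08 -0.    0.17] cm in goal frame [ 0.08 -0.    0.17] rotvec [ 0.001  0.001 -0.001] pos [0.4988 0.1707 0.0207] yaw -166.64 F [-1.2  2.   5.3] M [ 0.25  0.35 -0.07] op 0.301 59.2 t 8.6 q [ 0.19  0.03  1.99  0.    1.13 -1.62]
```

Gripped at 0.30 opening, consistent with a 28 mm handle. I'll lift gently.

```bash
python3 -m jog '[{"fingers":-1,"xyz":[0,0,-0.5],"dr":[0,0,0]},{"fingers":-1,"xyz":[0,0,-1],"dr":[0,0,0]},{"fingers":-1,"xyz":[0,0,-1.5],"dr":[0,0,0]},{"fingers":-1,"xyz":[0,0,-1.5],"dr":[0,0,0]},{"fingers":-1,"xyz":[0,0,-1],"dr":[0,0,0]},{"fingers":-1,"xyz":[0,0,-0.5],"dr":[0,0,0]},{"fingers":-1,"xyz":[0,0,0],"dr":[0,0,0]},{"fingers":-1,"xyz":[0,0,0],"dr":[0,0,0]}]'
python3 -m jog '[{"fingers":-1,"xyz":[0,0,-0.5],"dr":[0,0,0]},{"fingers":-1,"xyz":[0,0,-1.5],"dr":[0,0,0]},{"fingers":-1,"xyz":[0,0,-2],"dr":[0,0,0]},{"fingers":-1,"xyz":[0,0,-2],"dr":[0,0,0]},{"fingers":-1,"xyz":[0,0,-1.5],"dr":[0,0,0]},{"fingers":-1,"xyz":[0,0,-0.5],"dr":[0,0,0]},{"fingers":-1,"xyz":[0,0,0],"dr":[0,0,0]}]'
python3 to.py "[.580,-.080,.147,235.5]"
python3 - <<'E'
from h import *
im=ctrl.camera("scene");cv2.imwrite("pics/c.png",cv2.resize(im[60:220,200:400],(750,600),interpolation=3))
E
```

```text
clock: 9.27
tool_pos: [0.4978, 0.1701, 0.0792]
tool_rot: [-3.142, -0.0, -2.908]
force: [-0.5, -0.4, -3.6]
opening: 0.302
gripper_force: 59.7
clock: 9.85
tool_pos: [0.4989, 0.1703, 0.1607]
tool_rot: [-3.141, 0.002, -2.908]
force: [0.3, 0.1, -3.9]
opening: 0.303
gripper_force: 59.7
cm tool [ -2.1  -26.23   1.38] cm in goal frame [ 16.04 -20.86   1.37] rotvec [-0.001  0.002 -0.735] pos [0.4989 0.1703 0.1607] yaw -166.64 F [ 0.3  0.1 -3.9] M [-0.03  0.    0.01] op 0.303 59.7 t 9.85 q [ 0.19 -0.15  1.9  -0.    1.39 -1.62]
```

View pics/c.png

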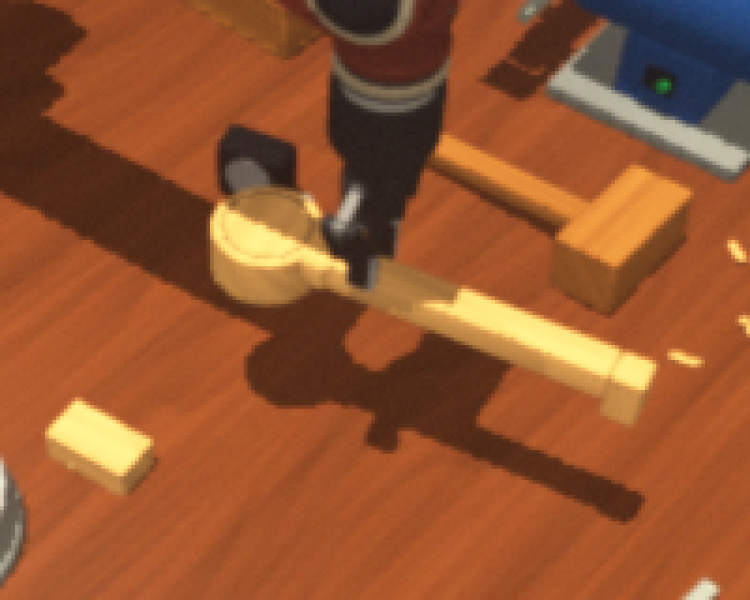

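The ladle hangs level: wrist moment is near zero and the shadow is parallel to the handle. Now I'll rotate it, then carry it over.

```bash
python3 -m jog '[{"fingers":-1,"xyz":[0,0,0],"dr":[0,0,-0.05]},{"fingers":-1,"xyz":[0,0,0],"dr":[0,0,-0.1]},{"fingers":-1,"xyz":[0,0,0],"dr":[0,0,-0.11]},{"fingers":-1,"xyz":[0,0,0],"dr":[0,0,-0.115]},{"fingers":-1,"xyz":[0,0,0],"dr":[0,0,-0.115]},{"fingers":-1,"xyz":[0,0,0],"dr":[0,0,-0.11]},{"fingers":-1,"xyz":[0,0,0],"dr":[0,0,-0.085]},{"fingers":-1,"xyz":[0,0,0],"dr":[0,0,-0.05]}]'
python3 -m jog '[{"fingers":-1,"xyz":[0.6,-0.8,0],"dr":[0,0,0]},{"fingers":-1,"xyz":[1.2,-1.5,0],"dr":[0,0,0]},{"fingers":-1,"xyz":[1.5,-1.9,0],"dr":[0,0,0]},{"fingers":-1,"xyz":[1.5,-2,0],"dr":[0,0,0]},{"fingers":-1,"xyz":[1.5,-2,0],"dr":[0,0,0]},{"fingers":-1,"xyz":[1.5,-2,0],"dr":[0,0,0]},{"fingers":-1,"xyz":[1.5,-2,0],"dr":[0,0,0]},{"fingers":-1,"xyz":[1.5,-2,0],"dr":[0,0,0]}]'
python3 to.py "[.580,-.080,.149,235.5]"
```

```text
clock: 10.57
tool_pos: [0.4967, 0.1699, 0.1569]
tool_rot: [3.139, -0.003, -2.17]
force: [-0.8, 0.1, -3.5]
opening: 0.302
gripper_force: 59.7
clock: 11.23
tool_pos: [0.5533, -0.0011, 0.1578]
tool_rot: [3.139, -0.002, -2.175]
force: [0.5, -0.4, -4.5]
opening: 0.302
gripper_force: 59.7
cm tool [ 4.97 -6.68  0.87] cm in goal frame [ 4.98 -6.67  0.88] rotvec [ 0.002 -0.001 -0.002] pos [ 0.5533 -0.0011  0.1578] yaw -124.64 F [ 0.5 -0.4 -4.5] M [-0.   -0.06  0.  ] op 0.302 59.7 t 11.2333 q [-0.14 -0.07  1.84 -0.    1.38 -2.67]
```

```bash
python3 -m jog '[{"fingers":-1,"xyz":[1.5,-2,0],"dr":[0,0,0]},{"fingers":-1,"xyz":[1.2,-1.7,0],"dr":[0,0,0]},{"fingers":-1,"xyz":[1.0,-1.3,0],"dr":[0,0,0]},{"fingers":-1,"xyz":[0.8,-1,0.2],"dr":[0,0,0]},{"fingers":-1,"xyz":[0.5,-0.6,0.4],"dr":[0,0,0]},{"fingers":-1,"xyz":[0,0,0.3],"dr":[0,0,0]},{"fingers":-1,"xyz":[0,0,0],"dr":[0,0,0]},{"fingers":-1,"xyz":[0,0,0],"dr":[0,0,0]}]'
python3 -m jog '[{"fingers":-1,"xyz":[0,0,0],"dr":[0,0,0]},{"fingers":-1,"xyz":[0,0,0],"dr":[0,0,0]}]'
python3 to.py "[.580,-.080,.149,235.5]"
python3 - <<'E'
from h import *
s=ctrl.state();p=s["tool_pos"];y=s["tool_rot"][2]+np.pi;x=np.array([np.cos(y),np.sin(y)])
T=ctrl.camera("top");S=ctrl.camera("scene");out=[]
b=p[:2]-.0817*x;z0=p[2]-.0207;print("nominal bowl",b,z0)
for n,im,(u,v) in(("top",T,(270,110)),("scene",S,(170,130))):
    k=5;c=cv2.resize(im[v:v+118,u:u+78],None,fx=k,fy=k,interpolation=3)
    def P(X):return tuple(int(a) for a in (proj(n,X)-[u,v]+.5)*k)
    a=np.linspace(0,2*np.pi,60)
    cv2.polylines(c,[np.array([P((b[0]+.042*np.cos(t),b[1]+.042*np.sin(t),z0+.044)) for t in a])],1,(0,0,255))
    cv2.polylines(c,[np.array([P((.533+.027*np.cos(t),-.147+.027*np.sin(t),.088)) for t in a])],1,(255,0,0))
    cv2.circle(c,P((*(b+.284*x),z0+.044)),3,(0,0,255))
    out.append(c)
cv2.imwrite("pics/d.png",np.hstack(out))
E
```

```text
clock: 11.9
tool_pos: [0.5793, -0.0769, 0.1497]
tool_rot: [3.14, -0.0, -2.173]
force: [0.5, -0.3, -4.6]
opening: 0.306
gripper_force: 59.7
clock: 12.07
tool_pos: [0.5799, -0.0771, 0.1507]
tool_rot: [-3.141, 0.0, -2.172]
force: [0.0, -0.7, -4.4]
opening: 0.302
gripper_force: 59.7
cm tool [ 0.24 -0.17  0.17] cm in goal frame [ 0.24 -0.17  0.17] rotvec [-0.     0.     0.001] pos [ 0.5799 -0.0771  0.1507] yaw -124.46 F [ 0.  -0.7 -4.4] M [ 0.   -0.05 -0.05] op 0.302 59.7 t 12.0667 q [-0.26  0.01  1.77  0.    1.37 -2.8 ]
nominal bowl [ 0.53369952 -0.14441484] 0.13002710814468352
```

View pics/d.png

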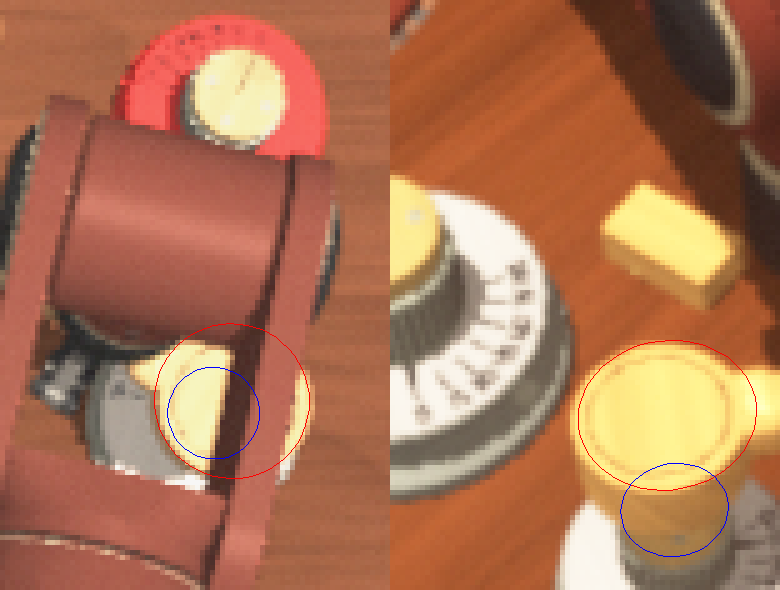

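The bowl top in the scene view, centre about (660,415), sits within about 3 mm of the nominal outline. That puts it centred over the block with about 42 mm of clearance, and the handle yaw of 55.5° matches the pointer. Handing in.

```bash
python3 -c "
from rig import ctrl
print(ctrl.sign_off())"
```

```text
the job is handed in; nothing more can be done
None
```

I turned the head to 75 and let go of it, and the ladle is held level by its balance point about 4 cm above the glue block, with its handle along the pointer; I handed the job in at about 12 s, with no verdict returned.

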